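Seat the topping jar on its pins and unscrew the tight cap

ROBOT

A 6-joint arm with a two-finger parallel gripper is mounted at the origin on the work surface. World frame = base frame: x ahead of the robot, y to its left, z up, the work surface at z = 0. Lengths are in m, angles in rad, forces in N, time in s.
With the tool pointing down it reaches from about 0.35 to 0.8 m from the base axis. Payload 7.3 kg.
Tool frame: the origin (TCP) lies between the finger pads; the fingertips stand 25 mm ahead of it and the grasp point (between the pads) lies 6 mm ahead of it (r.tip_extent is the distance from the TCP to the fingertips, in m); z points along the fingers, y is the line along which they close (so a half turn about z gives the same grasp; the last joint's range is limited). The gripper opens to 85 mm and grips with 20 to 120 N. Pads are 22 mm wide; open, the fingers measure 114 mm over their backs; the gripper's body (76 mm by 85 mm) begins 54 mm behind the grasp point. The pads swing forward as they close: fully open they stand 13 mm farther back than shut.
Start: joints at [1.124, 0.342, 1.524, -0, 1.275, -0.146], TCP at [0.156, 0.501, 0.256] pointing down, gripper open.
Joint ranges: [-2.53, 2.53], [-0.77, 2.02], [0.04, 2.7], [-1, 4.14], [0.28, 2.66], [-3.11, 3.11]. Speed limits (rad/s): [2.57, 2.57, 3.14, 3.14, 3.14, 3.14].

INTERFACE

Orientations are given as a unit quaternion [x, y, z, w].
In Python, from workcell import r, command_gripper, optics gives the robot as it stands. The module is installed in compiled form; this text tells all that it offers. Calls block until the motion is done:
- r.reach(position, orientation): joint-space move of the TCP to a pose.
- r.move_straight(position, orientation=None, speed=0.15, max_force=None): straight line of the TCP; orientation=None keeps the orientation; speed is the mean speed in m/s. With max_force (N) it stops when the force on the tool has changed by that much, and returns True; else False.
- r.movej(angles): joint-space move.
- command_gripper(opening, force=None): finger opening in m; force is the grip in N (None keeps the last); returns when the fingers have stopped.
- r.hold(seconds).
- r.solve_ik(position, orientation): joint angles nearest the present ones, or None.
- r.read_state(): the state.
- optics.get_image(name): name is "scene" or "top" or "wrist"; returns (picture, depth): 480x640x3 uint8, red, green, blue; 480x640 float32, m along the optical axis (not along the pixel's ray), 0 where there is no reading.
- optics.camera_model(name): a dict with "K" (3x3 intrinsics, pixels), "R" (3x3) and "t" (3): a world point X has camera coordinates R X + t; the wrist camera has in their place "tool_from_camera" (4x4, takes a point from camera to tool coordinates, whose origin is the TCP and whose axes are the flange's). Camera axes: x right, y down, z forward; pixel columns grow to the right and rows downward; lengths in m; the calibration is good to about 2 mm. A picture is of the moment at which its call begins: read the wrist's pose just before it. camera_model takes no time and is no camera call.
A pose or a line that the arm cannot do raises r.PlanningError and nothing moves.
- r.finish_job(): hands the job in; it is judged then, once.
The state is a dict: "time_s": time; "joint_positions": joint angles; "dq": joint speeds; "tau": joint torques, N m; "eef_pos": TCP position; "eef_rot": TCP orientation; "contact_force": force on the tool from outside, world axes, zero at the start; "torque": the same for the moment, N m; "grip_width": finger opening in m; "grip_force": force on a finger pad.
Only numpy, scipy, OpenCV 4.12 (cv2) and the standard library are available. Lean on these libraries where they do the work, as an engineer would, in place of code of your own. Each camera call takes 0.05 s, during which the arm holds its last target. There are 200 camera calls.

TASK

Lower the topping jar with its holed foot plate over the two pins of the white opening stand until the plate lies flush, so that the pins keep the jar from turning. Then unscrew the tight cap counter-clockwise only until its thread lets go, lift it off and finish while still holding it level, a few centimetres above the jar's mouth, with the jar left flush on the stand. Do not drop or tip the jar, and leave the mug, the sugar jar and the tin where they are.

Things in the scene. Friction and masses are not known exactly. Their poses are not given: they have to be found in the camera images.
- jar: White ceramic jar (round body 48 mm across, 66 mm high; threaded neck to 88 mm) fixed on a dark steel foot plate 84 mm (x) by 160 mm (y) by 8 mm. Origin: centre of the plate's underside, z up. Two through holes 13 mm wide on its y axis at -60 and +60 mm; either way round fits. About 0.45 kg. It starts on the table, cap screwed on; unbraced it turns along with the cap.
- jar_mouth (a point): Point on the jar's axis, 88 mm above its origin: the top of the neck. A springy rubber seal (29 mm across) sits there, its top 7 mm above this point with the cap on, at most 11 mm with it off; it presses the cap up against the thread with about 28 N.
- cap: Round dark steel screw cap, sixteen-sided, 56 mm across, 26 mm high, 70 g; a rib 3 mm high on its top. Origin: centre of its lower rim, z up, x along the rib. Screwed on, its origin is 73 mm above the jar's, on the jar's axis. 7 mm of free air below its rim, and the jar is thinner than the cap: fingers can reach past it. Gripped across its sides it can carry the whole jar.
- cap_mark (a point): Outer end of the rib on the cap's top, 25 mm out along the cap's x, 26 mm above its origin; on the jar's +x side while the cap is tight. Turned counter-clockwise seen from above, the cap rises 2.3 mm per radian, lets go at about 57 degrees and meets a hard stop at about 97; in between it lifts straight off. Turning takes about 0.3 to 0.5 N m.
- stand: Fixed opening stand: white nylon base 120 mm (x) by 200 mm (y) by 12 mm high, with two upright steel pins 10 mm thick, 23 mm high above the base, tapered over the top 5 mm, on its y axis at -60 and +60 mm. Origin: centre of the base's underside, on the table. Flush, the jar's origin is 12 mm above the stand's origin.
- mug: Bystander: white mug, 76 mm across, 85 mm high, handle at its +y; origin at the centre of its underside.
- sugar_jar: Bystander: closed amber jar, 60 mm across, 90 mm high; origin at the centre of its underside.
- tin: Bystander: open steel tin, 66 mm across, 80 mm high; origin at the centre of its underside.
Things that resemble listed ones, but are neither listed nor needed, are in the scene too. Of the things that look like the stand, the middle-sized one is meant. Of the things shaped like the cap, the steel one is meant.

How it is judged:
By the outcome, as a careful person would: the job done as asked, in the order asked, and still so for the second after the job is handed in, while the arm keeps its last pose, push and grip.
It also fails if it takes over 56 s, if anything falls off the work surface, if the arm or the gripper's body presses on something with over 40 N, if the wrist force passes 120 N, or if a joint passes its speed limit or range.

## Working session

There is one attempt and no reset: what is moved stays moved. The work goes in short steps, each a Python script; the robot and the scene stay as the last script left them, time stands still between calls to the robot, and variables do not carry over. Pictures are saved under pics/ and viewed, at most 10 in all, crops included, and the job is handed in when it is done.

```bash
mkdir -p pics && python3 - <<'E'
from workcell import r, optics
import numpy as np, cv2, pickle
d={}
for n in("scene","top"):
    p,z=optics.get_image(n); m=optics.camera_model(n); d[n]=(p,z,m)
    cv2.imwrite(f"pics/{n}.png",p[:,:,::-1]); print(n,m)
print(optics.camera_model("wrist"))
pickle.dump(d,open("d.pkl","wb"))
s=r.read_state();print(s["eef_rot"],s["time_s"],r.tip_extent)
E
```

```text
scene {'K': array([[548.97451952,   0.        , 317.45777863],
       [  0.        , 548.97451952, 237.45682053],
       [  0.        ,   0.        ,   1.        ]]), 'R': array([[-0.79364859,  0.60827226,  0.01125955],
       [ 0.39273264,  0.52638052, -0.75411181],
       [-0.46463211, -0.59407778, -0.65664952]]), 't': array([ 0.44622047, -0.09407694,  1.60912891])}
top {'K': array([[508.82250879,   0.        , 313.47209791],
       [  0.        , 508.82250879, 239.3437499 ],
       [  0.        ,   0.        ,   1.        ]]), 'R': array([[-0.00714852, -0.99964956, -0.02548849],
       [-0.99110691,  0.01046981, -0.13265546],
       [ 0.13287583,  0.02431353, -0.99083443]]), 't': array([-0.05900216,  0.50780705,  1.3362071 ])}
{'K': array([[369.00266393,   0.        , 311.78991144],
       [  0.        , 369.00266393, 240.89279129],
       [  0.        ,   0.        ,   1.        ]]), 'tool_from_camera': array([[ 1.96298935e-04, -9.62260694e-01, -2.72129232e-01,
         7.02995198e-02],
       [ 9.99999955e-01,  2.50815187e-04, -1.65548806e-04,
        -1.23622515e-03],
       [ 2.27555253e-04, -2.72129188e-01,  9.62260699e-01,
        -1.16543583e-01],
       [ 0.00000000e+00,  0.00000000e+00,  0.00000000e+00,
         1.00000000e+00]])}
[ 1.49867117e-01  9.88705916e-01 -6.46541733e-04 -2.00822043e-04] 0.1 0.025
```

View pics/top.png

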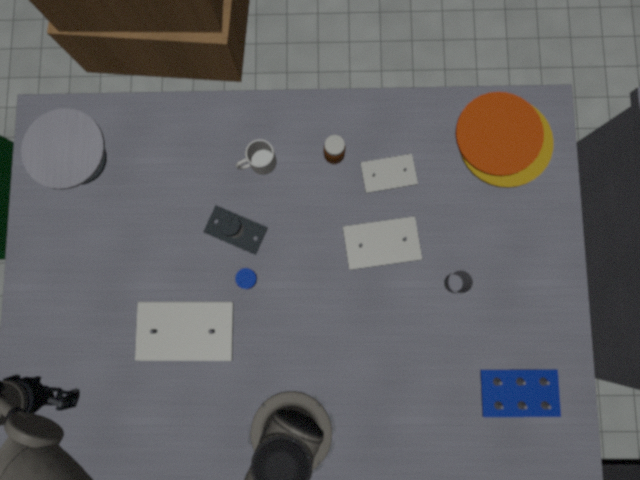

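View pics/scene.png

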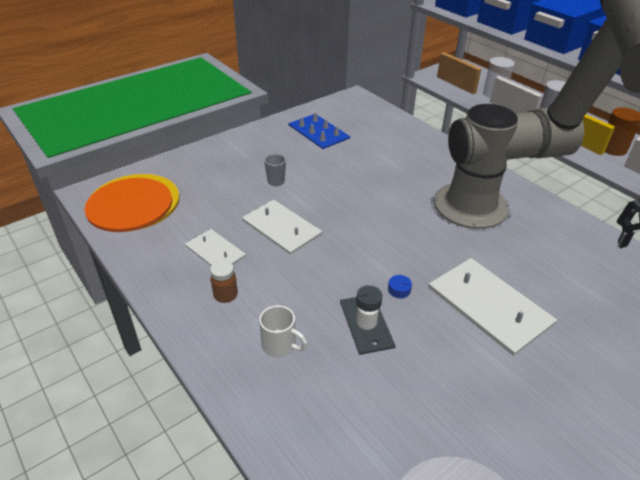

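Top view: the candidates for the stand are the white boards at (389,173) small, (383,242) middle and (184,331) large, plus a blue six-peg board at (520,393). I choose the middle one. The caps are the dark steel one on the jar at (231,225) and a blue one at (246,279). I choose the steel one. The mug is at (258,155), the sugar jar at (334,149) and the tin at (458,282).

```bash
cat > h.py <<'E'
import numpy as np, cv2
def rays(m,uv,R=None,t=None):
    "camera centre and world ray directions; R,t world->cam"
    R=m["R"] if R is None else R; t=m["t"] if t is None else t
    uv=np.atleast_2d(np.asarray(uv,float)); h=np.c_[uv,np.ones(len(uv))]
    return -R.T@t, (h@np.linalg.inv(m["K"]).T)@R
def plane(cd,z):
    c,d=cd; return c+d*((z-c[2])/d[:,2])[:,None]
def meet(a,b):
    "midpoint of two rays (c,d) + gap"
    A=np.c_[a[1][0],-b[1][0]]; s=np.linalg.lstsq(A,b[0]-a[0],rcond=None)[0]
    p=a[0]+s[0]*a[1][0]; q=b[0]+s[1]*b[1][0]; return (p+q)/2,np.linalg.norm(p-q)
def down(ang):
    "tool pointing down, tool x at angle ang in world"
    return np.array([np.cos(ang/2),np.sin(ang/2),0,0])
E
python3 - <<'E'
import pickle; from h import *
from workcell import r
d=pickle.load(open("d.pkl","rb"))
p,z,m=d["top"]; hsv=cv2.cvtColor(p,cv2.COLOR_RGB2HSV)
print("px",p[240,370],p[242,310],p[235,245])
for n,mk,zz in(("white",cv2.inRange(p,(175,175,165),(255,255,255)),.012),("dark",cv2.inRange(p,(0,0,0),(75,75,75)),.008)):
    for c in cv2.findContours(mk,cv2.RETR_EXTERNAL,cv2.CHAIN_APPROX_NONE)[0]:
        if not 400<cv2.contourArea(c)<8000: continue
        w=plane(rays(m,c[:,0]),zz)[:,:2]; q=cv2.minAreaRect((w*1000).astype(np.float32)); print(n,cv2.minAreaRect(c)[0],q)
# pins/cap two-view from viewed pixels
s=d["scene"][2]
for n,a,b in(("cap top",(232,222),(369,293)),("pinA",(361,245),(267,211)),("pinB",(404,239),(297,231))):
    print(n,meet(rays(m,[a]),rays(s,[b])))
a=cv2.resize(p[190:300,190:330,::-1],None,fx=4,fy=4,interpolation=2)[:, :400]
b=cv2.resize(d["scene"][0][270:380,320:420,::-1],None,fx=4,fy=4,interpolation=2)
cv2.imwrite("pics/crop.png",np.hstack([a,b]))
E
```

```text
px [151 152 148] [103 104 112] [52 56 60]
dark (620.0, 468.5) ((-86.60414123535156, -841.509521484375), (50.86146926879883, 96.69490814208984), 0.05339265242218971)
dark (287.96014404296875, 447.1680603027344) ((-34.00130844116211, 8.024299621582031), (159.4228973388672, 222.7501678466797), 70.4925765991211)
dark (46.0, 427.0) ((17.797332763671875, 650.5523681640625), (281.3731689453125, 242.7589874267578), 4.339068412780762)
dark (235.2474365234375, 229.44329833984375) ((540.2158813476562, 153.14971923828125), (158.53475952148438, 81.07850646972656), 66.11131286621094)
dark (6.499999046325684, 196.99996948242188) ((644.1365966796875, 800.947509765625), (353.0580749511719, 37.6065559387207), 4.339038372039795)
dark (149.0, 40.0) ((1119.001953125, 419.34307861328125), (575.4635009765625, 249.79351806640625), 85.58390808105469)
dark (126.0, 15.5) ((1181.0255126953125, 488.09521484375), (574.8282470703125, 98.05572509765625), 88.6485824584961)
cap top (array([0.5418739 , 0.14855716, 0.10040427]), np.float64(0.01060800890552697))
pinA (array([ 0.5169799 , -0.21216157,  0.08218011]), np.float64(0.08066161656176339))
pinB (array([ 0.47946499, -0.28090923, -0.03089579]), np.float64(0.09663826004577052))
```

View pics/crop.png

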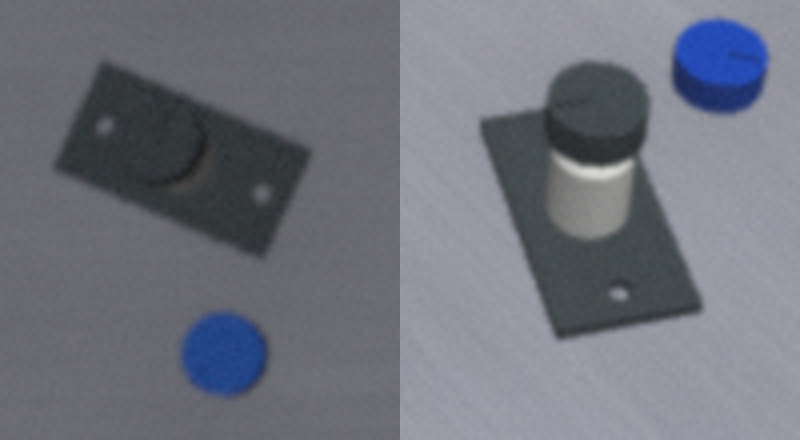

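The crop shows the jar with its dark steel cap; the rib runs from the cap centre toward scene-left, so jar +x is about -24°. The two plate holes are at top-crop (104,126) and (262,193), and the blue cap is separate. Next I'll take wrist views of the stand and then the jar, from two places each.

```bash
cat >> h.py <<'E'
def wrist():
    from workcell import r,optics
    from scipy.spatial.transform import Rotation as Ro
    s=r.read_state(); p,z=optics.get_image("wrist"); m=optics.camera_model("wrist")
    T=np.eye(4); T[:3,:3]=Ro.from_quat(s["eef_rot"]).as_matrix(); T[:3,3]=s["eef_pos"]
    W=np.linalg.inv(T@m["tool_from_camera"]); return p,dict(K=m["K"],R=W[:3,:3],t=W[:3,3])
E
python3 - <<'E'
import pickle; from h import *
from workcell import r, command_gripper
d=pickle.load(open("d.pkl","rb")); t,s=d["top"][2],d["scene"][2]
A,B=[meet(rays(t,[a]),rays(s,[b])) for a,b in(((361,245),(297,231)),((404,239),(267,211)))]
print(A,B); c=(A[0]+B[0])/2; v=A[0]-B[0]; a=np.arctan2(v[1],v[0])-np.pi/2; print(c,np.degrees(a))
out={}
def go(x,y,z,a,n):
    r.reach([x,y,z],down(a)); p,m=wrist(); out[n]=(p,m); print(n,r.read_state()["time_s"],r.read_state()["joint_positions"].round(2) if hasattr(r.read_state()["joint_positions"],"round") else r.read_state()["joint_positions"])
ux=lambda a:np.array([np.cos(a),np.sin(a)])
for i,(o,z) in enumerate(((0.0,.24),(-.06,.26))): go(*(c[:2]+o*ux(a)),z,a,f"s{i}")
ja=np.radians(-23.9); jc=np.array([.540,.152])
for i,(o,z) in enumerate(((-.06,.26),(0.0,.24))): go(*(jc+o*ux(ja)),z,ja,f"j{i}")
pickle.dump(out,open("w.pkl","wb"))
im=np.vstack([np.hstack([cv2.resize(out[k][0],(400,300),interpolation=3) for k in q]) for q in(("s0","s1"),("j0","j1"))])
cv2.imwrite("pics/w.png",im[:,:,::-1])
E
```

```text
(array([ 0.48996655, -0.1897937 ,  0.02160501]), np.float64(0.00544621726351835)) (array([ 0.50643036, -0.30717815,  0.02323158]), np.float64(0.001320086486270143))
[ 0.49819846 -0.24848593  0.02241829] 7.983963303623124
s0 3.05 [-0.6   0.41  1.46  0.    1.27  0.83]
s1 3.4583 [-0.68  0.31  1.56  0.    1.27  0.75]
j0 5.1083 [ 0.2   0.32  1.54 -0.    1.28  2.19]
j1 5.5167 [0.14 0.42 1.45 0.   1.27 2.13]
```

View pics/w.png

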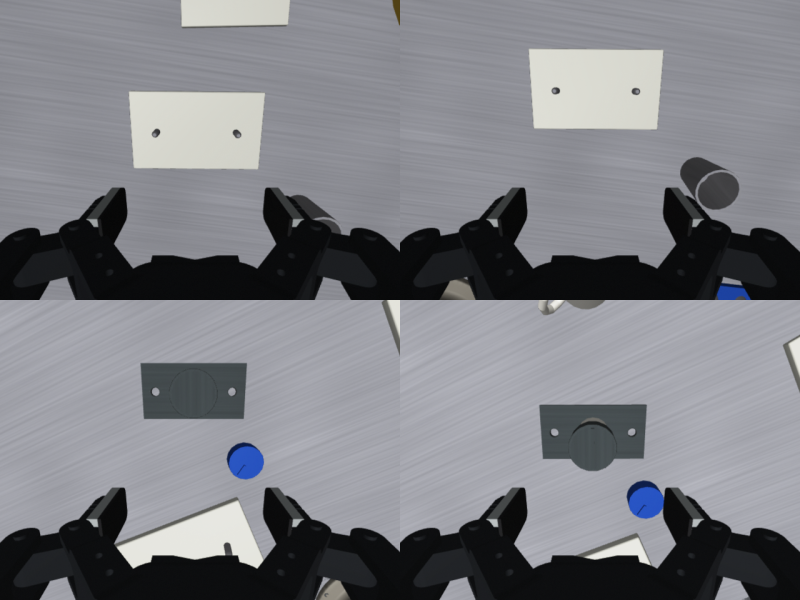

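The views show the stand with its pins at s0 (155,133) and (237,133), tilted pins whose tops are visible. In j0 the plate holes are at (155,92) and (232,92) of the lower half, with the dark cap centred between them. The blue cap is close by, so it needs watching.

```bash
python3 - <<'E'
import pickle; from h import *
o=pickle.load(open("w.pkl","rb"))
def cnts(mk,lo,hi): return [c for c in cv2.findContours(mk,cv2.RETR_LIST,cv2.CHAIN_APPROX_NONE)[0] if lo<cv2.contourArea(c)<hi]
cen=lambda c:np.array([cv2.moments(c)["m10"],cv2.moments(c)["m01"]])/cv2.moments(c)["m00"]
def fit(k,w): v=w[0]-w[1]; v=v if v[1]>0 else -v; print(k,"centre",((w[0]+w[1])/2).round(4),"sep",np.linalg.norm(v[:2]).round(4),"ang x",np.degrees(np.arctan2(v[1],v[0]))-90)
res={}
for k in("s0","s1"):
    p,m=o[k]; g=p.min(2); wm=cv2.inRange(g,190,255)
    b=[c for c in cnts(wm,5000,40000) if 150<cen(c)[0]<500]; b=max(b,key=lambda c:cen(c)[1])
    w=plane(rays(m,b[:,0]),.012)[:,:2]; print(k,"base",cv2.minAreaRect((w*1000).astype(np.float32)))
    f=np.zeros_like(g); cv2.drawContours(f,[b],-1,255,-1); f=cv2.erode(f,np.ones((9,9)))
    c=sorted([c for c in cnts(cv2.inRange(g,0,150)&f,20,1500)],key=lambda c:cen(c)[0]); print([cv2.contourArea(x) for x in c])
    uv=np.array([cen(x) for x in c]); res[k]=(uv,m); fit(k,plane(rays(m,uv),.0235))
for k in("j0","j1"):
    p,m=o[k]; g=p.max(2); 
    b=max([c for c in cnts(cv2.inRange(g,0,105),3000,60000) if cen(c)[1]<330],key=cv2.contourArea)
    w=plane(rays(m,b[:,0]),.008)[:,:2]; print(k,"plate",cv2.minAreaRect((w*1000).astype(np.float32)),cv2.boundingRect(b))
    f=np.zeros_like(g); cv2.drawContours(f,[b],-1,255,-1); f=cv2.erode(f,np.ones((5,5)))
    c=[c for c in cnts(cv2.inRange(g,120,255)&f,50,800)]; c=sorted(c,key=lambda c:cen(c)[0]);c=[c[0],c[-1]]; print([cv2.contourArea(x) for x in c])
    uv=np.array([cen(x) for x in c]); res[k]=(uv,m); fit(k,plane(rays(m,uv),.004))
for a in "sj":
    for i in(0,1):
        (u,m),(v,n)=res[a+"0"],res[a+"1"]; print(a,meet(rays(m,[u[i]]),rays(n,[v[i]])))
E
python3 - <<'E'
import pickle,cv2,numpy as np
o=pickle.load(open("w.pkl","rb"))
a=cv2.resize(o["j0"][0][90:200,210:410],(800,440),interpolation=2)
b=o["j1"][0][150:290,210:410]
b=cv2.resize(b,(800,560),interpolation=2)[240:520,150:650]
im=cv2.resize(o["j1"][0][190:280,260:360],(500,450),interpolation=2)
im=np.clip((im.astype(float)-40)*4,0,255).astype(np.uint8)
cv2.imwrite("pics/cap.png",im[:,:,::-1])
E
```

```text
s0 base ((497.976318359375, -250.2225341796875), (116.80573272705078, 196.22259521484375), 7.5338029861450195)
[119.5, 124.0]
s0 centre [ 0.4983 -0.2504  0.0235] sep 0.1189 ang x 7.589888791050939
s1 base ((497.6934509277344, -250.50509643554688), (117.00872802734375, 196.76585388183594), 7.517821788787842)
[103.0, 106.0]
s1 centre [ 0.4978 -0.2505  0.0235] sep 0.1191 ang x 7.569762038544297
j0 plate ((539.0945434570312, 152.69342041015625), (158.84414672851562, 82.42304992675781), 66.10516357421875) (225, 101, 170, 89)
[107.0, 105.5]
j0 centre [0.5392 0.1527 0.004 ] sep 0.1192 ang x -23.943508768946316
j1 plate ((530.294677734375, 156.49026489257812), (159.01239013671875, 103.3422622680664), 66.33821105957031) (223, 167, 172, 106)
[93.5, 92.5]
j1 centre [0.5394 0.1524 0.004 ] sep 0.1192 ang x -23.90579868932798
s (array([ 0.48980393, -0.19098911,  0.02052006]), np.float64(3.7606259286593395e-05))
s (array([ 0.50561641, -0.3100412 ,  0.02026437]), np.float64(9.321335119661926e-05))
j (array([0.56338525, 0.20735611, 0.00255685]), np.float64(0.00012651757687639437))
j (array([0.51478038, 0.09790571, 0.00216228]), np.float64(0.0001671378318229026))
```

View pics/cap.png

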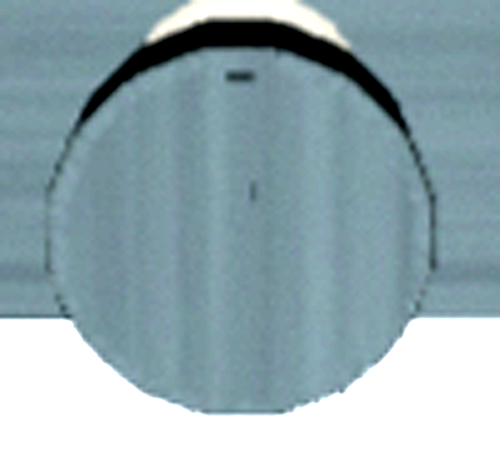

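The cap's flats lie on the jar axes: the flat edge is at the bottom of the crop, 195–285, and another at the right, near x=435. So I'll grip with tool x along jar x. Heights check out, so I grasp, lift and re-measure in hand.

```bash
python3 - <<'E'
import pickle; from h import *
from workcell import r, command_gripper
a=np.radians(-23.93); x,y=.5393,.1525
def st(n):
    s=r.read_state(); print(n,round(s["time_s"],2),np.round(s["eef_pos"],4),np.round(s["contact_force"],1),np.round(s["torque"],2),round(s["grip_width"],4),np.round(s["grip_force"],1))
r.move_straight([x,y,.13],down(a)); print(r.move_straight([x,y,.092],speed=.06,max_force=8)); st("at")
command_gripper(.05,20); st("g20"); command_gripper(.05,80); st("g80")
r.move_straight([x,y,.10],speed=.03); st("up"); r.move_straight([x,y,.19],speed=.15); st("up2")
c=np.array([.4980,-.2505]); b=np.radians(7.58)
r.move_straight([*c,.19],down(b),speed=.15); r.hold(.2); st("over")
p,m=wrist(); pickle.dump((p,m),open("h.pkl","wb")); cv2.imwrite("pics/held.png",p[:,:,::-1])
E
```

```text
False
at 7.18 [0.5395 0.1525 0.0921] [-0.6 -0.4  1. ] [ 0.03 -0.01  0.03] 0.0854 0.0
g20 7.56 [0.5399 0.153  0.0927] [0.6 3.2 3.1] [ 0.64 -0.25  0.06] 0.0559 22.2
g80 7.78 [0.54   0.1529 0.0929] [0.9 1.6 6. ] [ 0.47 -0.13 -0.04] 0.0547 83.1
up 8.19 [0.5389 0.1523 0.0996] [-0.2 -0.3 -5.6] [ 0.01 -0.05  0.01] 0.0546 85.2
up2 8.94 [0.5386 0.1524 0.189 ] [ 0.2 -0.7 -6.4] [0.02 0.07 0.  ] 0.0546 85.4
over 11.99 [ 0.498  -0.2503  0.19  ] [-0.1  0.5 -5.8] [-0.   -0.   -0.02] 0.0545 85.3
```

View pics/held.png

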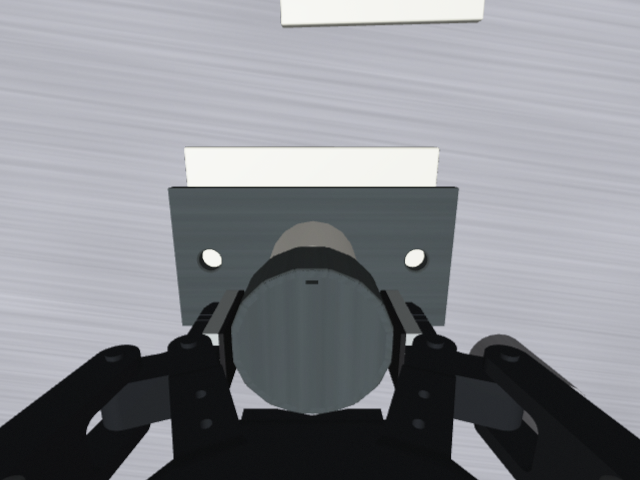

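The jar is held upright over the stand, with its holes at (211,258) and (415,258) and white stand seen through them. The rib end is at (312,282).

```bash
python3 - <<'E'
import pickle; from h import *
p,m=pickle.load(open("h.pkl","rb")); o=pickle.load(open("w.pkl","rb"))
def blobs(g,lo,hi,roi):
    mk=cv2.inRange(g,lo,hi); z=np.zeros_like(mk); z[roi]=mk[roi]
    c=sorted([c for c in cv2.findContours(z,cv2.RETR_LIST,cv2.CHAIN_APPROX_NONE)[0] if 40<cv2.contourArea(c)<900],key=lambda c:c[:,0,0].mean())
    print([cv2.contourArea(x) for x in c]); return np.array([np.array([cv2.moments(x)["m10"],cv2.moments(x)["m01"]])/cv2.moments(x)["m00"] for x in c])
uv=blobs(p.min(2),150,255,np.s_[225:290,180:450]); print(uv)
f=lambda w:((w[0]+w[1])[:2]/2, np.linalg.norm(w[0]-w[1]), np.degrees(np.arctan2(*(w[0]-w[1])[1::-1]))-90)
for dz in(0,-.0025): print("hole",f(plane(rays(m,uv),.1015+dz)))
for k,roi in(("s0",np.s_[195:235,225:410]),("s1",np.s_[125:165,225:410])):
    q,n=o[k]; u=blobs(q.min(2),0,150,roi)
    for dz in(0,-.0025): print(k,f(plane(rays(n,u),.0235+dz)))
E
```

```text
[238.0, 240.5]
[[211.66736695 257.61134454]
 [414.05544006 257.62508663]]
hole (array([ 0.49734198, -0.25165232]), np.float64(0.11846770703520278), np.float64(7.608694876265091))
hole (array([ 0.49651388, -0.25177   ]), np.float64(0.1199121082273954), np.float64(7.608694876265119))
[119.5, 124.0]
s0 (array([ 0.49833225, -0.25037166]), np.float64(0.11891991299053863), np.float64(7.589888791050939))
s0 (array([ 0.49782715, -0.25045775]), np.float64(0.11981237864073366), np.float64(7.58988879105091))
[103.0, 106.0]
s1 (array([ 0.49777939, -0.25048561]), np.float64(0.11911691545110342), np.float64(7.569762038544297))
s1 (array([ 0.49772446, -0.25050323]), np.float64(0.11995822541798526), np.float64(7.569762038544283))
```

```bash
python3 - <<'E'
import pickle; from h import *
from workcell import r
def st(n):
    s=r.read_state(); print(n,round(s["time_s"],2),np.round(s["eef_pos"],4),np.round(s["contact_force"],1),np.round(s["torque"],2))
b=np.radians(7.58); x,y=.4992,-.2490
r.move_straight([x,y,.136],down(b),speed=.1); r.hold(.3); st("above")
p,m=wrist(); print(r.move_straight([x,y,.118],speed=.02,max_force=5)); st("down")
q,m=wrist()
cv2.imwrite("pics/ins.png",np.vstack([cv2.resize(i[225:290,180:450],None,fx=2.9,fy=2.9) for i in(p,q)])[:,:,::-1])
E
```

```text
above 13.03 [ 0.4994 -0.2491  0.1365] [-1.2 -1.  -5.6] [-0.02  0.01 -0.01]
False
down 14.13 [ 0.4993 -0.2491  0.1182] [-0.3 -0.5 -5.2] [ 0.   -0.01  0.02]
```

View pics/ins.png

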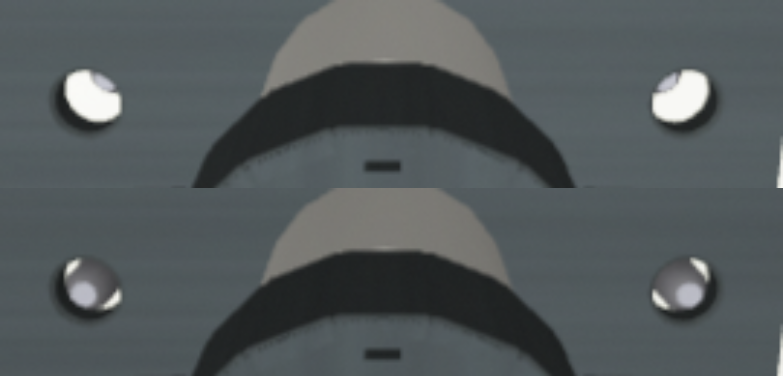

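In the lower strip both pins show inside their holes, at (85,290) and (688,290), and there is no contact force. I'll lower until it is seated.

```bash
python3 - <<'E'
import pickle; from h import *
from workcell import r
def st(n):
    s=r.read_state(); print(n,round(s["time_s"],2),np.round(s["eef_pos"],4),np.round(s["contact_force"],1),np.round(s["torque"],2),s["grip_width"],np.round(s["joint_positions"],2))
x,y=.4992,-.2490
print(r.move_straight([x,y,.108],speed=.02,max_force=6)); st("a")
print(r.move_straight([x,y,.099],speed=.012,max_force=10)); r.hold(.3); st("b")
E
```

```text
False
a 14.83 [ 0.4992 -0.249   0.1079] [ 0.4  0.3 -6. ] [-0.   -0.    0.06] 0.05472070520705712 [-0.6   0.56  1.62  0.    0.96  0.84]
True
b 15.57 [ 0.4992 -0.2494  0.105 ] [-0.5 -0.8  5.7] [ 0.07 -0.    0.02] 0.054417416633545414 [-0.6   0.56  1.63 -0.    0.95  0.84]
```

Seated: z=0.105, as expected for flush. Now I'll unscrew in small steps, raising with the thread's pitch and easing the force.

```bash
python3 - <<'E'
import pickle; from h import *
from workcell import r, command_gripper
s0=r.read_state(); P=np.array(s0["eef_pos"]); b=7.58
command_gripper(.05,100)
def st(th):
    s=r.read_state(); print(round(th,1),round(s["time_s"],2),np.round(np.array(s["eef_pos"])*1e3,1),np.round(s["contact_force"],1),np.round(s["torque"],2),round(s["joint_positions"][5],2)); return np.array(s["contact_force"])
f=st(0); th=0; P[2]=.1048
while th<64:
    th+=4; P[2]+=.0023*np.radians(4); P[:2]+=np.clip(4e-5*f[:2],-3e-4,3e-4)
    P[2]+=np.clip(4e-5*(f[2]-4),-2e-4,2e-4)
    r.move_straight(P,down(np.radians(b+th)),speed=.01); f=st(th)
    if np.abs(f).max()>30 or (th>52 and f[2]>20): break
E
```

```text
0 15.78 [ 499.  -249.5  105. ] [-1.3  0.3  6.3] [ 0.02  0.21 -0.01] 0.84
4 16.14 [ 499.  -249.4  105.2] [-1.7  0.6  1.4] [0.16 0.32 0.09] 0.77
8 16.39 [ 499.4 -249.5  105.4] [-0.3  0.2  1.4] [0.09 0.08 0.16] 0.7
12 16.64 [ 499.5 -249.6  105.6] [0.8 0.7 4. ] [ 0.1  -0.03  0.22] 0.63
16 16.89 [ 499.5 -249.6  105.7] [0.3 0.5 4.5] [ 0.12 -0.04  0.25] 0.56
20 17.14 [ 499.3 -249.5  105.8] [-0.4  0.2  5.8] [ 0.12 -0.03  0.3 ] 0.49
24 17.39 [ 499.2 -249.4  105.9] [ 0.2 -0.8  4.8] [0.09 0.07 0.33] 0.42
28 17.64 [ 499.2 -249.4  106.1] [0.1 0.1 4.9] [0.13 0.   0.33] 0.35
32 17.89 [ 499.2 -249.5  106.3] [-0.1  0.5  5. ] [ 0.08 -0.07  0.29] 0.28
36 18.14 [ 499.2 -249.4  106.4] [ 0.3 -0.1  4.7] [ 0.07 -0.02  0.28] 0.21
40 18.39 [ 499.2 -249.4  106.6] [-0.7  0.1  4.6] [0.07 0.03 0.3 ] 0.14
44 18.64 [ 499.1 -249.3  106.8] [0.9 0.2 5.1] [0.16 0.01 0.26] 0.07
48 18.89 [ 499.2 -249.4  107. ] [-0.5 -0.   4.9] [0.07 0.   0.32] 0.0
52 19.14 [ 499.4 -249.5  107.7] [-0.8  0.8  8.2] [0.1  0.03 0.37] -0.07
56 19.39 [ 499.6 -249.7  108.1] [-0.2 -0.3  8.1] [-0.07  0.03  0.13] -0.14
60 19.64 [ 499.4 -249.6  108.2] [-0.1 -0.9  7.2] [-0.01  0.04  0.02] -0.21
64 19.89 [ 499.2 -249.5  108.2] [ 0.8 -0.6  5.9] [-0.01 -0.04  0.07] -0.27
```

The torque fell to about 0 past 56° and the spring force has relaxed, so the thread has let go. I'll lift straight, checking for jar weight.

```bash
python3 - <<'E'
import pickle; from h import *
from workcell import r, optics
def st(n):
    s=r.read_state(); print(n,round(s["time_s"],2),np.round(s["eef_pos"],4),np.round(s["eef_rot"],4),np.round(s["contact_force"],1),np.round(s["torque"],2),s["grip_width"]); return np.array(s["contact_force"]),np.array(s["eef_pos"])
f,P=st("0")
P[2]=.1125; r.move_straight(P,speed=.02); r.hold(.2); f,_=st("1")
if f[2]>-3:
    P[2]=.155; r.move_straight(P,speed=.04); r.hold(.4); st("2")
p,_=wrist(); q,_=optics.get_image("scene")
cv2.imwrite("pics/end.png",np.hstack([cv2.resize(p,(400,300)),cv2.resize(q[150:300,190:390],(400,300),interpolation=2)])[:,:,::-1])
E
```

```text
0 19.89 [ 0.4992 -0.2495  0.1082] [8.124e-01 5.831e-01 1.000e-04 3.000e-04] [ 0.8 -0.6  5.9] [-0.01 -0.04  0.07] 0.05440610090500911
1 20.47 [ 0.4991 -0.2494  0.1123] [ 8.113e-01  5.847e-01 -1.000e-04 -3.000e-04] [-0.1 -0.1 -0.7] [ 0.04 -0.01 -0.03] 0.05432773481231029
2 22.08 [ 0.4992 -0.2495  0.1549] [ 8.112e-01  5.848e-01 -0.000e+00 -1.000e-04] [-0.1  0.6 -0.7] [ 0.04  0.03 -0.  ] 0.05459066744953099
```

View pics/end.png

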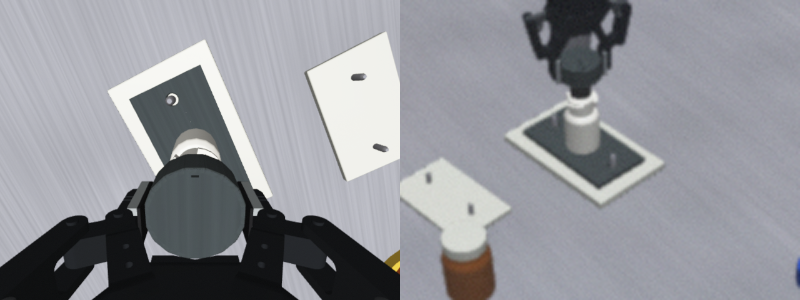

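The left picture shows the cap held level with the rib at (195,177) and a pin through the plate at (172,99). The right picture shows the jar flush on the stand with both pins through the plate, and the cap clear above the neck at (580,65). The tool force is only the cap's weight.

```bash
python3 -c "
from workcell import r
print(r.finish_job())"
```

```text
the job is handed in; nothing more can be done
None
```

The job is handed in at about 22 s of the 56 s allowed: the jar is flush on the middle stand with both pins through its plate, and the cap was unscrewed with a 64° turn (the thread let go at about 56°) and is held level about 35 mm above the jar's mouth.

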